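# Nest the angle liner in the V trough and slide it home against the buffer

## Robot

A 6-joint arm with a two-finger parallel gripper is mounted at the origin on the work surface. World frame = base frame: x ahead of the robot, y to its left, z up, the work surface at z = 0. Lengths are in mm, angles in rad, forces in N, time in s.
With the tool pointing down it reaches from about 350 to 975 mm from the base axis. Payload 4.9 kg.
Tool frame: the origin (TCP) lies on the centre line of the jaws, within the pads' length; the fingertips stand 14 mm ahead of it and the grasp point (between the pads) lies 5 mm behind it; z points along the fingers, y is the direction in which the jaws open and shut (so a half turn about z gives the same grasp; the last joint's range is limited). The gripper opens to 85 mm and grips with 20 to 120 N. Pads are 22 mm wide; open, the fingers measure 114 mm over their backs; the gripper's body (76 mm by 85 mm) begins 54 mm behind the grasp point. The pads swing forward as they close: fully open they stand 13 mm farther back than shut.
Start: joints at [-1.424, 0.053, 1.613, -0, 1.476, -0.119], TCP at [164.171, -603.034, 245.304] pointing down, gripper open.
Joint ranges: [-3.01, 3.01], [-1.01, 2.22], [0.06, 2.58], [-1.02, 4.17], [0.09, 2.62], [-3.14, 3.14]. Speed limits (rad/s): [2.57, 2.57, 3.14, 3.14, 3.14, 3.14].

## Interface

Orientations are given as a unit quaternion [w, x, y, z].
In Python, from bench import status, eyes, close_job, nets gives the robot as it stands.
- The arm moves only by the tool step_arm, never from a script. Its argument "plan" is a list that holds one entry, the list of rows, each a list of 7 numbers: the shift along the tool's x, y, z in mm, then the turn, a rotation vector about the tool's x, y, z in degrees, then the finger opening in mm, from 0 to 85.4. In form: [[[tx, ty, tz, ax, ay, az, gripper], ...]]. A call has 1 to 10 rows; each row is the pose to reach, as a shift and turn from the pose measured when the call began, along the tool's axes at that moment; what a row does not reach only later rows make up. A row lasts 1/10 s, in which the tool goes at most 50 mm and 8.59 degrees, less where a joint would pass 70% of its speed; a pose out of reach is approached as far as the arm can. A call with a gripper value outside its range is refused whole. The fingers move at their own pace and stop on an object; the grip force is fixed at half the most. Time passes only in rows, so rows that repeat a pose let the fingers close. It gives the time, the measured TCP pose, the force and the opening at its end, in the units of the state.
- status.sense(): the state, without advancing time (a new reading comes with each control period).
- eyes.read_camera(name): name is "side" or "top"; returns a dict with "frame" (420x560x3 uint8, red, green, blue), "range_z" (420x560 float32, mm along the optical axis (not along the pixel's ray), 0 where there is no reading), "intrinsics" (3x3 intrinsics, pixels), "xyz" and "rotation" of the camera in the world. Camera axes: x right, y down, z forward; pixel columns grow to the right and rows downward; lengths in mm; the calibration is good to about 2 mm. A picture is of the moment at which its call begins.
- close_job(): hands the job in, once; it reports no verdict.
Trained networks look in the newest picture that a camera, given by its name, has taken for a name from the list of things; names that differ only in an ending like _2 or _b are one class to them, and where a whole thing is asked for, a point or a joint stands for the part that bears it (a point fixed in the world has none). Each returns a list of dicts, best first, with "p" (0 to 1); they miss things now and then, are a little off and sometimes report something else, mostly with a low value. They report only what shows in the picture. A call takes as long as a camera call. They do not tell look-alikes from the thing itself.
- nets.search_frame(thing, camera): "rect" ([left, top, width, height] in pixels, round what is visible of it).
- nets.masks_of(thing, camera): "pixels" (420x560 bool, what is visible of it) and "rect" ([left, top, width, height] in pixels, round what is visible of it).
The state is a dict: "time": time; "joint_positions": joint angles; "joint_vel": joint speeds; "effort": joint torques, N m; "eef_pos": TCP position; "orientation": TCP orientation; "wrist_force": force on the tool from outside, world axes, zero at the start; "torque": the same for the moment, N m; "width": opening from 0.0 (shut) to 1.0 (fully open).
Only numpy, scipy, OpenCV 4.12 (cv2) and the standard library are available. Lean on these libraries where they do the work, as an engineer would, in place of code of your own. Each camera call takes 0.05 s, during which the arm holds its last target. There are 200 camera calls.

## Task

Fit the big white angle-section liner into the aluminium V trough of the pipette drying rest: lay it down V in V, both legs flat on the trough's legs, clear of the steel stop at the end, then slide it along the trough, under the stop's hood, until it has pushed the sprung buffer plate fully in and you feel it bottom out. Leave the liner there, nested and holding the buffer in. Do not drop the liner or ram the buffer, and leave the bottle, jar, beaker and short angle offcut where they are.

Things in the scene. Friction and masses are not known exactly. Their poses are not given: they have to be found in the camera images.
- liner: Loose white plastic angle section (L), 170 mm long, legs 70 mm wide, 8 mm thick, about 150 g. Origin: middle of the outer corner line; x along the length; one leg along +y (outer face z = 0), the other along +z (outer face y = 0). At first the y leg lies on the bench, pointing away from you; the z leg stands up on the near side. Either end may go first. Nested, it is rolled 45 degrees.
- rest: Drying rest, fixed: grey base plate 285 x 110 x 8 mm with an aluminium angle trough 220 mm long, a V open upwards, legs at 45 degrees. Origin on the bench under the trough's corner line, z up, x along the trough from x = -120 to +100 mm. Beyond the +x end (at the left seen from the robot) stands the steel stop, clamped in a different place each time: find it by touch or sight.
- vee (a point): Point on the trough's inner corner line, 50 mm above the rest's origin, same axes. The trough's legs are 4 mm thick and reach 32 mm up the slope from this line, so a nested liner's legs stand out 38 mm beyond them and can be held there. Nested, the liner's outer corner line lies on this line.
- buffer (a joint): How far the stop's buffer is pressed in (m): 0 free, 0.012 bottomed. The buffer is a dark plate 100 mm wide on the stop; a light spring (under 0.4 N, less than the nested liner's friction) pushes it out. Pressed fully in, its face is at x = 112 to 142 mm of the rest (unknown). A hood on the stop reaches 22 mm back over the trough from there, underside 114 mm above the bench, 9 mm above a nested liner's top edges.
- offcut: Bystander: a short white plastic angle offcut, 80 mm long, legs 40 mm, 6 mm thick; origin at the middle of its outer corner line, on the bench.
- amber: Bystander: amber glass bottle, 90 mm across, 190 mm tall; origin at the centre of its underside.
- jar: Bystander: white plastic jar, 64 mm across, 120 mm tall; origin at the centre of its underside.
- beaker: Bystander: glass beaker, 80 mm across, 100 mm tall; origin at the centre of its underside.
Things that resemble listed ones, but are neither listed nor needed, are in the scene too. Leave any black look-alike of the liner alone.

How it is judged:
By the outcome, as a careful person would: the job done as asked, in the order asked, and still so for the second after the job is handed in, with the robot touching nothing.
It also fails if it takes over 58 s, if anything falls off the work surface, if the arm or the gripper's body presses on something with over 40 N, if the wrist force passes 120 N, or if a joint passes its speed limit or range.

## Working session

There is one attempt and no reset: what is moved stays moved. The work goes in short steps, Python scripts to look and compute and a tool call to move; the robot and the scene stay as the last step left them, time stands still between calls to the robot, and variables do not carry over. Pictures are saved under pics/ and viewed, on a budget of 10 in all, crops included, one or two more only if the job needs it, and the job is handed in when it is done.

Besides the shell and the picture viewer there is one more tool, called by a JSON object that holds its "method" and its "body". step_arm: Moves the arm, as the interface text tells. Its arguments: {"type":"object","properties":{"plan":{"type":"array","items":{"type":"array","items":{"type":"array","items":{"type":"number"}}}}},"required":["plan"]}

```bash
ls; mkdir -p pics
cat > h.py <<'E'
import numpy as np, cv2
from scipy.spatial.transform import Rotation as R
from bench import status, eyes, close_job, nets
def cam(n):
    d=eyes.read_camera(n); z=d['range_z'].astype(float); K=np.array(d['intrinsics'])
    v,u=np.mgrid[:420,:560]
    P=np.stack([(u-K[0,2])/K[0,0]*z,(v-K[1,2])/K[1,1]*z,z],-1)
    r=np.array(d['rotation']); 
    r=r if r.shape==(3,3) else R.from_quat(np.roll(r,-1)).as_matrix()
    W=P@r.T+np.array(d['xyz']); W[z==0]=np.nan
    return d,W
E
cat > a.py <<'E'
from h import *
s=status.sense(); print({k:np.round(v,3).tolist() for k,v in s.items()})
ims=[]
for n in ['top','side']:
    d,W=cam(n); ims.append(d['frame'].copy()); np.save(n+'.npy',W); print(n,d['xyz'],np.round(d['rotation'],3).tolist(),d['intrinsics'])
    for t in ['liner','rest','buffer','offcut','amber','jar','beaker']:
        for m in nets.masks_of(t,n)[:3]:
            p=W[m['pixels']]; p=p[~np.isnan(p[:,0])]
            print(t,round(m['p'],2),m['rect'],np.round(np.percentile(p,[3,50,97],axis=0)).tolist() if len(p) else '')
    cv2.imwrite(f'pics/{n}1.png',d['frame'][:,:,::-1])
E
python3 a.py
```

```text
pics
{'time': 0.0, 'joint_positions': [-1.424, 0.053, 1.614, -0.0, 1.476, -0.119], 'joint_vel': [-0.001, -0.0, -0.001, 0.002, 0.0, -0.0], 'effort': [-0.0, -39.368, -37.018, -0.0, 0.007, 0.0], 'eef_pos': [164.076, -602.442, 244.057], 'orientation': [-0.001, 0.991, 0.132, -0.0], 'wrist_force': [-0.077, -0.092, -0.679], 'torque': [-0.004, -0.018, 0.058], 'width': 0.999}
top [396.73685577  34.68473451 939.65324154] [-0.066, 0.713, -0.694, 0.068] [[388.7498775    0.         277.97901212]
 [  0.         388.7498775  214.57527821]
 [  0.           0.           1.        ]]
liner 0.86 [145.3, 275.7, 50.5, 86.1] [[251.0, 223.0, 5.0], [326.0, 271.0, 9.0], [406.0, 315.0, 71.0]]
liner 0.83 [171.6, 190.6, 56.6, 72.8] [[464.0, 169.0, 2.0], [540.0, 219.0, 9.0], [619.0, 269.0, 71.0]]
liner 0.74 [102.2, 187.9, 35.4, 79.1] [[447.0, 382.0, 3.0], [526.0, 401.0, 10.0], [609.0, 451.0, 71.0]]
rest 0.93 [349.9, 190.2, 71.5, 120.1] [[364.0, -254.0, 5.0], [481.0, -189.0, 55.0], [631.0, -145.0, 120.0]]
offcut 0.79 [285.2, 126.5, 29.4, 29.6] [[732.0, -45.0, 2.0], [767.0, -13.0, 8.0], [808.0, 18.0, 42.0]]
offcut
[... 971 characters left out ...]
365.0, -252.0, 1.0], [481.0, -193.0, 9.0], [628.0, -138.0, 118.0]]
buffer 0.39 [361.9, 167.0, 7.9, 10.8] [[381.0, -176.0, 62.0], [392.0, -155.0, 82.0], [398.0, -148.0, 98.0]]
offcut 0.75 [204.3, 184.7, 26.5, 15.5] [[730.0, -21.0, -1.0], [760.0, 3.0, 20.0], [789.0, 24.0, 39.0]]
amber 0.62 [150.4, 200.6, 43.6, 84.7] [[695.0, 252.0, 10.0], [721.0, 291.0, 112.0], [760.0, 313.0, 189.0]]
jar 0.59 [244.7, 122.9, 19.7, 41.0] [[708.0, -229.0, 6.0], [730.0, -193.0, 74.0], [763.0, -183.0, 120.0]]
jar 0.35 [278.2, 140.7, 102.9, 59.7] [[365.0, -248.0, 3.0], [478.0, -192.0, 9.0], [626.0, -138.0, 118.0]]
beaker 0.57 [173.8, 185.5, 32.3, 48.6] [[733.0, 93.0, 5.0], [761.0, 137.0, 70.0], [805.0, 166.0, 99.0]]
```

Run:
```python
import cv2
a=cv2.imread('pics/top1.png')[95:375,80:440]; cv2.imwrite('pics/top1c.png',cv2.resize(a,(770,599)))
a=cv2.imread('pics/side1.png')[110:400,130:420]; cv2.imwrite('pics/side1c.png',cv2.resize(a,(600,600)))
```

```text
(no output)
```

View pics/top1c.png

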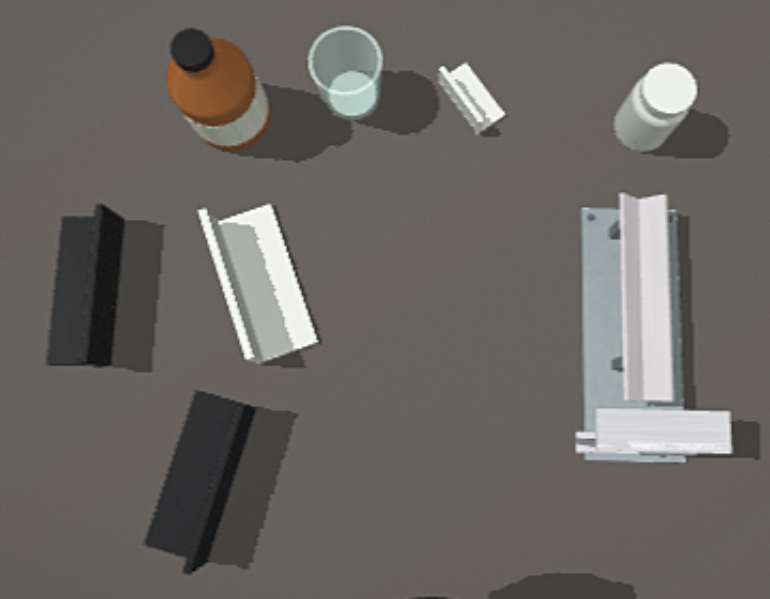

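View pics/side1c.png

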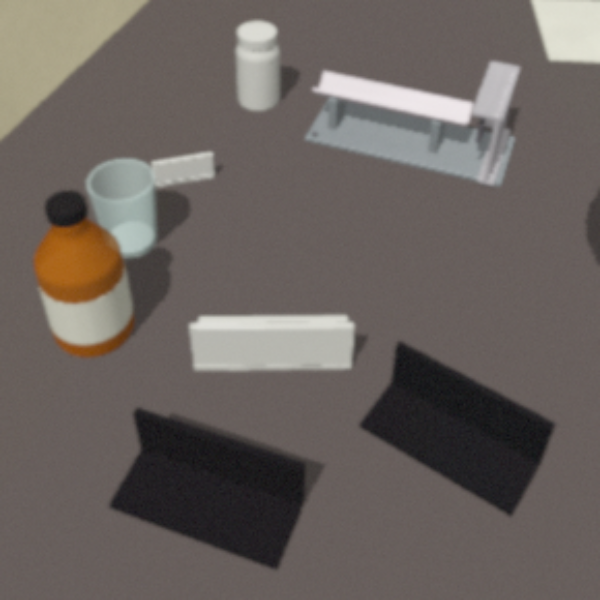

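The top view shows white liner at full-frame px (200,228), with its standing leg on the +y (left) side. The look-alikes are black angles at (120,227) and (170,320), and the small offcut is at (300,140). The rest is at (385,250), with its stop and hood at the robot end (387,295). By description the white, 170 mm one is the liner, and the crop above confirms it. Next I measure both precisely.

```bash
cat > b.py <<'E'
from h import *
T=np.load('top.npy').reshape(-1,3); S=np.load('side.npy').reshape(-1,3)
T=T[~np.isnan(T[:,0])];S=S[~np.isnan(S[:,0])]
def box(P,x0,x1,y0,y1,z0,z1): return P[(P[:,0]>x0)&(P[:,0]<x1)&(P[:,1]>y0)&(P[:,1]<y1)&(P[:,2]>z0)&(P[:,2]<z1)]
for n,P in (('T',T),('S',S)):
    e=box(P,440,640,155,290,64,76)
    if len(e)>5:
        (cx,cy),(w,h),a=cv2.minAreaRect(e[:,:2].astype(np.float32)); print(n,'edge',len(e),cx,cy,w,h,a,np.median(e[:,2]))
        print(np.round(e[[e[:,0].argmin(),e[:,0].argmax()]],1))
    e=box(P,440,640,155,290,15,60)
    if len(e)>5:
        f=np.polyfit(e[:,0],e[:,1],1); r=e[:,1]-np.polyval(f,e[:,0]); print(n,'zface y=ax+b',f,len(e),r.std(), np.degrees(np.arctan(f[0])))
    e=box(P,430,640,130,290,5,12)
    print(n,'yleg',len(e),np.median(e[:,2]))
    if n=='T': print(cv2.boxPoints(cv2.minAreaRect(e[:,:2].astype(np.float32))).round())
    # rest
    base=box(P,320,680,-280,-100,5,12); print(n,'base',cv2.minAreaRect(base[:,:2].astype(np.float32)),np.median(base[:,2]))
    for x0 in range(350,660,10):
        e=box(P,x0,x0+10,-290,-100,40,130)
        if len(e)==0: continue
        o=e[e[:,1].argsort()]
        print(n,x0,len(e),'y',o[[0,-1],1].round(),'z',np.percentile(e[:,2],[0,50,100]).round(1), 'low',o[o[:,2].argmin()].round(1))
e=box(T,430,640,-290,-100,50,73)
# fit V: z = 50 + |y - (a x + b)|
from scipy.optimize import least_squares
f=least_squares(lambda p: e[:,2]-p[2]-np.abs(e[:,1]-p[0]*(e[:,0]-500)-p[1])/np.sqrt(1+p[0]**2),[0,np.median(e[:,1]),50],loss='soft_l1')
print('V',f.x,np.degrees(np.arctan(f.x[0])),np.abs(f.fun).mean(),len(e))
E
python3 b.py
```

```text
T edge 295 531.6873168945312 245.34649658203125 170.1881561279297 8.599557876586914 21.5788516998291 69.90914968627578
[[452.4 218.2  70.6]
 [612.  273.6  67.2]]
T zface y=ax+b [ 0.3895853  34.22772441] 223 0.9322540291900391 21.28515709527299
T yleg 1733 8.1345553885144
[[449. 258.]
 [464. 130.]
 [641. 151.]
 [626. 279.]]
T base ((499.32135009765625, -199.67037963867188), (342.8318786621094, 162.2228546142578), 2.892376661300659) 8.34732552794884
T 370 326 y [-265. -135.] z [ 42.6 118.  122.3] low [ 378.6 -135.5   42.6]
T 380 310 y [-265. -135.] z [113.7 118.3 121.6] low [ 380.1 -198.9  113.7]
T 390 309 y [-265. -135.] z [113.1 118.1 122.6] low [ 392.9 -145.2  113.1]
T 400 304 y [-266. -136.] z [114.3 118.1 123.2] low [ 407.4 -149.3  114.3]
T 410 18 y [-265. -172.] z [115.1 118.2 120.8] low [ 410.5 -188.9  115.1]
T 420 93 y [-225. -175.] z [47.  62.2 74.7] low [ 429.3 -201.    47. ]
T 430 99 y [-223. -175.] z [47.9 63.7 74.3] low [ 436.  -200.9   47.9]
T 440 109 y [-224. -174.] z [47.7 63.1 75.3] low [ 442.8 -201.1   47.7]
T 450 103 y [-224. -175.] z [47.5 63.  73.5] low [ 455.7 -17
[... 3168 characters left out ...]
62.  72.3] low [ 557.8 -197.2   45.2]
S 560 41 y [-221. -173.] z [43.3 62.5 72.6] low [ 561.3 -198.8   43.3]
S 570 38 y [-223. -174.] z [45.6 62.3 73.2] low [ 573.  -196.1   45.6]
S 580 43 y [-221. -173.] z [42.1 61.5 72.1] low [ 589.9 -200.3   42.1]
S 590 39 y [-222. -173.] z [44.5 62.6 73.2] low [ 598.9 -198.7   44.5]
S 600 63 y [-223. -172.] z [40.3 56.8 71.4] low [ 606.3 -174.6   40.3]
S 610 46 y [-221. -173.] z [41.7 61.4 72. ] low [ 610.1 -176.5   41.7]
S 620 42 y [-224. -172.] z [46.8 61.8 72.1] low [ 626.4 -195.5   46.8]
S 630 27 y [-221. -168.] z [42.4 62.5 72.4] low [ 631.2 -200.4   42.4]
V [ 4.56205841e-03 -1.99816169e+02  5.00988911e+01] 0.2613848796849822 1.6187103604098099 1929
```

```bash
cat > go.py <<'E'
# usage: go.py x y z yaw roll : tool-frame shift/rotvec to the target; roll 0 = pointing down, + tips tool z towards -y
import sys
from h import *
def Rt(yaw,roll): return (R.from_euler('z',yaw,degrees=True)*R.from_euler('x',180-roll,degrees=True)) 
if __name__=='__main__':
    x,y,z,yaw,roll=map(float,sys.argv[1:6]); s=status.sense()
    r0=R.from_quat(np.roll(s['orientation'],-1)); r1=Rt(yaw,roll)
    print(np.round(r1.as_matrix(),2).tolist())
    print('shift',r0.inv().apply(np.array([x,y,z])-s['eef_pos']).round(1),'rot',np.degrees((r0.inv()*r1).as_rotvec()).round(2),'t',s['time'],'F',np.round(s['wrist_force'],1),'w',round(s['width'],3))
E
python3 go.py 541 250.4 150 21.45 0;python3 go.py 541 250.4 150 0 45|head -1
```

```text
[[0.93, 0.37, 0.0], [0.37, -0.93, -0.0], [-0.0, 0.0, -1.0]]
shift [ 587.8 -724.5   95.3] rot [ 0.   -0.   -6.22] t 0.8 F [0.1 0.3 0.1] w 0.998
[[1.0, 0.0, 0.0], [0.0, -0.71, -0.71], [0.0, 0.71, -0.71]]
```

{"method": "step_arm", "body": {"plan": [[[588, -724.5, 0, 0, 0, -6.2, 85], [588, -724.5, 0, 0, 0, -6.2, 85], [588, -724.5, 0, 0, 0, -6.2, 85], [588, -724.5, 0, 0, 0, -6.2, 85], [588, -724.5, 0, 0, 0, -6.2, 85], [588, -724.5, 0, 0, 0, -6.2, 85], [588, -724.5, 0, 0, 0, -6.2, 85], [588, -724.5, 0, 0, 0, -6.2, 85], [588, -724.5, 0, 0, 0, -6.2, 85], [588, -724.5, 0, 0, 0, -6.2, 85]]]}}

```text
time: 1.8
eef_pos: [366.6, -143.8, 245.7]
orientation: [0.001, 0.983, 0.186, 0.001]
wrist_force: [1.3, -1.0, 0.6]
width: 0.994
```

```bash
python3 go.py 541 250.4 150 21.45 0
```

```text
[[0.93, 0.37, 0.0], [0.37, -0.93, -0.0], [-0.0, 0.0, -1.0]]
shift [ 306.1 -303.6   95.6] rot [ 0.08 -0.07 -0.06] t 1.8 F [ 1.3 -1.   0.6] w 0.994
```

{"method": "step_arm", "body": {"plan": [[[306, -303.5, 50, 0, 0, 0, 85], [306, -303.5, 50, 0, 0, 0, 85], [306, -303.5, 50, 0, 0, 0, 85], [306, -303.5, 50, 0, 0, 0, 85], [306, -303.5, 50, 0, 0, 0, 85], [306, -303.5, 50, 0, 0, 0, 85], [306, -303.5, 50, 0, 0, 0, 85], [306, -303.5, 95, 0, 0, 0, 85], [306, -303.5, 95, 0, 0, 0, 85], [306, -303.5, 95, 0, 0, 0, 85]]]}}

```text
time: 2.8
eef_pos: [539.0, 253.1, 144.2]
orientation: [0.001, 0.982, 0.188, -0.004]
wrist_force: [-0.0, -0.3, -1.3]
width: 0.993
```

```bash
python3 go.py 541 250.4 53 21.45 0
```

```text
[[0.93, 0.37, 0.0], [0.37, -0.93, -0.0], [-0.0, 0.0, -1.0]]
shift [ 1.6  3.2 91.2] rot [-0.01  0.47  0.17] t 2.8 F [-0.  -0.3 -1.3] w 0.993
```

{"method": "step_arm", "body": {"plan": [[[1.6, 3.2, 0, 0, 0.4, 0.2, 85], [1.6, 3.2, 30, 0, 0.4, 0.2, 85], [1.6, 3.2, 60, 0, 0.4, 0.2, 85], [1.6, 3.2, 80, 0, 0.4, 0.2, 85], [1.6, 3.2, 91, 0, 0.4, 0.2, 85], [1.6, 3.2, 91, 0, 0.4, 0.2, 85], [1.6, 3.2, 91, 0, 0.4, 0.2, 85]]]}}

```text
time: 3.5
eef_pos: [542.0, 250.2, 55.0]
orientation: [-0.0, 0.983, 0.185, 0.001]
wrist_force: [0.6, -0.4, 1.3]
width: 0.996
```

```bash
python3 go.py 541 250.4 53 21.45 0
python3 - <<'E'
from h import *
d,_=cam('side'); cv2.imwrite('pics/s2.png',cv2.resize(d['frame'][180:330,190:350,::-1],(640,600)))
E
```

```text
[[0.93, 0.37, 0.0], [0.37, -0.93, -0.0], [-0.0, 0.0, -1.0]]
shift [-0.8 -0.6  2. ] rot [ 0.01 -0.08 -0.07] t 3.5 F [ 0.6 -0.4  1.3] w 0.996
```

View pics/s2.png

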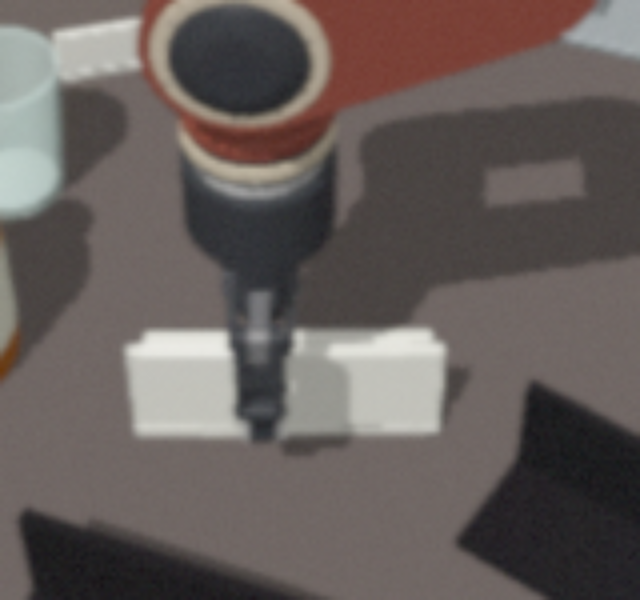

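The picture shows the fingers astride the white liner's standing leg at crop px (260,385), a little off centre toward the far end, as planned. Closing.

{"method": "step_arm", "body": {"plan": [[[-0.8, -0.6, 2, 0, 0, 0, 60], [-0.8, -0.6, 2, 0, 0, 0, 40], [-0.8, -0.6, 2, 0, 0, 0, 20], [-0.8, -0.6, 2, 0, 0, 0, 10], [-0.8, -0.6, 2, 0, 0, 0, 0], [-0.8, -0.6, 2, 0, 0, 0, 0], [-0.8, -0.6, 2, 0, 0, 0, 0], [-0.8, -0.6, 2, 0, 0, 0, 0], [-0.8, -0.6, 2, 0, 0, 0, 0], [-0.8, -0.6, 2, 0, 0, 0, 0]]]}}

```text
time: 4.55
eef_pos: [541.5, 250.7, 53.5]
orientation: [-0.0, 0.983, 0.186, 0.001]
wrist_force: [0.7, -0.5, 1.0]
width: 0.087
```

```bash
python3 go.py 541 250.4 53 21.45 0
```

```text
[[0.93, 0.37, 0.0], [0.37, -0.93, -0.0], [-0.0, 0.0, -1.0]]
shift [-0.6  0.1  0.5] rot [ 0.02 -0.15 -0.06] t 4.55 F [ 0.7 -0.5  1. ] w 0.087
```

{"method": "step_arm", "body": {"plan": [[[0, 0, -10, 0, 0, 0, 0], [0, 0, -30, 0, 0, 0, 0], [0, 0, -60, 0, 0, 0, 0], [0, 0, -90, 0, 0, 0, 0], [0, 0, -120, 0, 0, 0, 0], [0, 0, -150, 0, 0, 0, 0], [0, 0, -180, 0, 0, 0, 0], [0, 0, -190, 0, 0, 0, 0], [0, 0, -190, 0, 0, 0, 0], [0, 0, -190, 0, 0, 0, 0]]]}}

```text
time: 5.55
eef_pos: [540.2, 250.4, 241.7]
orientation: [0.0, 0.983, 0.186, -0.0]
wrist_force: [0.0, -0.1, -2.9]
width: 0.085
```

```bash
python3 go.py 541 250 260 0.26 45; python3 -c "
from go import *
m=Rt(.26,45)
for cx in (520,473): print(np.array([cx,-199.7,50])-m.apply([-10,-4,53.3]))"
```

```text
[[1.0, 0.0, 0.0], [0.0, -0.71, -0.71], [0.0, 0.71, -0.71]]
shift [  0.6   0.6 -18.3] rot [-44.48  -8.29  20.03] t 5.55 F [ 0.  -0.1 -2.9] w 0.085
[ 529.84170627 -164.79461621   90.51721856]
[ 482.84170627 -164.79461621   90.51721856]
```

{"method": "step_arm", "body": {"plan": [[[0, 0, -5, -6, -1.1, 2.7, 0], [0, 0, -10, -12, -2.2, 5.4, 0], [0, 0, -15, -18, -3.4, 8.1, 0], [0, 0, -20, -24, -4.5, 10.8, 0], [0, 0, -20, -30, -5.6, 13.5, 0], [0, 0, -20, -36, -6.7, 16.2, 0], [0, 0, -20, -42, -7.8, 18.9, 0], [0, 0, -20, -44.5, -8.3, 20, 0], [0, 0, -20, -44.5, -8.3, 20, 0], [0, 0, -20, -44.5, -8.3, 20, 0]]]}}

```text
time: 6.55
eef_pos: [540.1, 250.1, 260.7]
orientation: [0.383, 0.924, 0.003, 0.0]
wrist_force: [-0.3, 0.2, -1.9]
width: 0.084
```

```bash
python3 go.py 530 -165 220 0.26 45
```

```text
[[1.0, 0.0, 0.0], [0.0, -0.71, -0.71], [0.0, 0.71, -0.71]]
shift [-12.3 264.7 322.2] rot [-0.01  0.05  0.12] t 6.55 F [-0.3  0.2 -1.9] w 0.084
```

{"method": "step_arm", "body": {"plan": [[[-1, 20, 24, 0, 0, 0, 0], [-3, 50, 61, 0, 0, 0, 0], [-4, 83, 101, 0, 0, 0, 0], [-5, 116, 141, 0, 0, 0, 0], [-7, 149, 181, 0, 0, 0, 0], [-8, 182, 221, 0, 0, 0, 0], [-10, 215, 261, 0, 0, 0, 0], [-11, 240, 292, 0, 0, 0, 0], [-12, 257, 313, 0, 0, 0, 0], [-12, 265, 322, 0, 0, 0.1, 0]]]}}

```text
time: 7.55
eef_pos: [528.9, -167.9, 220.9]
orientation: [0.382, 0.924, -0.0, 0.0]
wrist_force: [0.3, 0.3, -1.5]
width: 0.082
```

{"method": "step_arm", "body": {"plan": [[[0, 0, 0, 0, 0, 0, 0], [0, 0, 0, 0, 0, 0, 0]]]}}

```text
time: 7.75
eef_pos: [528.9, -167.8, 221.6]
orientation: [0.382, 0.924, -0.001, 0.001]
wrist_force: [0.2, 0.7, -1.5]
width: 0.083
```

```bash
cat > c.py <<'E'
# where is the held liner really: outer planes & ends, from both cameras
from h import *
for n in ['top','side']:
    d,W=cam(n); cv2.imwrite(f'pics/{n}3.png',d['frame'][:,:,::-1])
    s=status.sense(); r0=R.from_quat(np.roll(s['orientation'],-1))
    for m in nets.masks_of('liner',n)[:3]:
        p=W[m['pixels']]; p=p[~np.isnan(p[:,0])]; q=r0.inv().apply(p-s['eef_pos'])
        print(n,round(m['p'],2),m['rect'],'world',np.percentile(p,[1,50,99],axis=0).round().tolist(),'tool',np.percentile(q,[1,50,99],axis=0).round().tolist())
    np.save(n+'3.npy',W)
E
python3 c.py; python3 go.py 529.8 -164.8 100.5 0.26 45
```

```text
top 0.96 [145.5, 277.1, 52.0, 83.4] world [[244.0, 219.0, -1.0], [326.0, 270.0, 9.0], [413.0, 322.0, 72.0]] tool [[-285.0, -499.0, -196.0], [-203.0, -460.0, -167.0], [-117.0, -384.0, -123.0]]
top 0.56 [101.1, 189.1, 35.7, 79.2] world [[444.0, 382.0, 3.0], [526.0, 391.0, 10.0], [612.0, 452.0, 72.0]] tool [[-85.0, -590.0, -287.0], [-3.0, -548.0, -271.0], [82.0, -496.0, -234.0]]
top 0.55 [379.6, 182.3, 53.7, 94.3] world [[434.0, -252.0, 192.0], [508.0, -216.0, 217.0], [602.0, -155.0, 237.0]] tool [[-95.0, -2.0, -17.0], [-21.0, 23.0, 45.0], [72.0, 68.0, 53.0]]
side 0.89 [297.8, 105.1, 63.4, 24.6] world [[432.0, -236.0, 182.0], [475.0, -193.0, 213.0], [593.0, -151.0, 234.0]] tool [[-98.0, -6.0, -18.0], [-54.0, 1.0, 41.0], [64.0, 50.0, 52.0]]
side 0.76 [183.2, 311.4, 93.7, 71.6] world [[442.0, 387.0, 3.0], [522.0, 406.0, 8.0], [609.0, 455.0, 70.0]] tool [[-87.0, -593.0, -288.0], [-7.0, -557.0, -268.0], [80.0, -499.0, -243.0]]
side 0.65 [304.2, 275.8, 92.0, 82.9] world [[241.0, 227.0, 2.0], [320.0, 263.0, 9.0], [409.0, 322.0, 70.0]] tool [[-288.0, -498.0, -197.0], [-209.0, -451.0, -166.0], [-120.0, -389.0, -132.0]]
[[1.0, 0.0, 0.0], [0.0, -0.71, -0.71], [0.0, 0.71, -0.71]]
shift [  0.4 -86.6  84. ] rot [-0.06  0.08 -0.15] t 7.95 F [ 0.  -0.  -2.5] w 0.086
```

Run:
```python
from h import *
s=status.sense(); r0=R.from_quat(np.roll(s['orientation'],-1))
for n in ['top','side']:
    W=np.load(n+'3.npy').reshape(-1,3); W=W[~np.isnan(W[:,0])]; q=r0.inv().apply(W-s['eef_pos'])
    a=q[(abs(q[:,0]+12)<80)&(q[:,1]>12)&(q[:,1]<60)&(q[:,2]>38)&(q[:,2]<52)]
    if len(a)>30: print(n,'yleg inner z=',np.linalg.lstsq(np.c_[a[:,:2],np.ones(len(a))],a[:,2],rcond=None)[0].round(4),len(a))
    a=q[(abs(q[:,0]+12)<80)&(abs(q[:,0])>18)&(q[:,2]>-12)&(q[:,2]<48)&(q[:,1]>-9)&(q[:,1]<0)]
    if len(a)>30: print(n,'zleg outer y=',np.linalg.lstsq(np.c_[a[:,0],a[:,2],np.ones(len(a))],a[:,1],rcond=None)[0].round(4),len(a))
    a=q[(abs(q[:,1]-30)<45)&(abs(q[:,2]-20)<40)&(abs(q[:,0])<130)]; print(np.percentile(a[:,0],[.3,1,99,99.7]).round(1))
```

```text
top yleg inner z= [3.00000e-03 1.00000e-04 4.61563e+01] 2030
[-96.6 -95.4  71.4  72.5]
side yleg inner z= [2.10000e-03 3.16000e-02 4.50849e+01] 292
side zleg outer y= [ 7.0000e-04  1.5000e-03 -4.6106e+00] 230
[-98.6 -98.3  68.5  70.2]
```

{"method": "step_arm", "body": {"plan": [[[0.4, -16, 14, 0, 0, -0.1, 0], [0.4, -37, 35, 0, 0, -0.1, 0], [0.4, -57, 54, 0, 0, -0.1, 0], [0.4, -72, 69, 0, 0, -0.1, 0], [0.4, -81, 79, 0, 0, -0.1, 0], [0.4, -86.6, 84, 0, 0, -0.1, 0], [0.4, -86.6, 84, 0, 0, -0.1, 0], [0.4, -86.6, 84, 0, 0, -0.1, 0]]]}}

```text
time: 8.75
eef_pos: [530.7, -164.8, 101.6]
orientation: [0.382, 0.924, 0.001, 0.001]
wrist_force: [-0.0, -0.8, -1.6]
width: 0.083
```

```bash
python3 go.py 529.8 -164.8 92 0.26 45;python3 - <<'E'
from h import *
d,_=cam('top'); cv2.imwrite('pics/t4.png',cv2.resize(d['frame'][170:330,330:470,::-1],(525,600)))
d,W=cam('side'); cv2.imwrite('pics/s4.png',cv2.resize(d['frame'][90:220,260:400,::-1],(646,600)))
E
```

```text
[[1.0, 0.0, 0.0], [0.0, -0.71, -0.71], [0.0, 0.71, -0.71]]
shift [-0.9 -6.8  6.8] rot [-0.03 -0.   -0.1 ] t 8.75 F [-0.  -0.8 -1.6] w 0.083
```

View pics/s4.png

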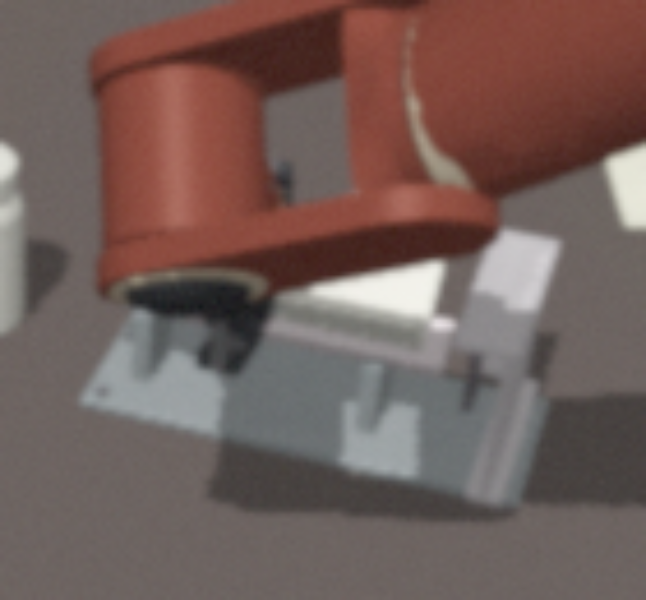

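The side view shows the liner's white end above the trough, clear of the hood, whose edge is at crop px (470,300). Descending gently.

{"method": "step_arm", "body": {"plan": [[[-0.9, -1, 1, 0, 0, -0.1, 0], [-0.9, -2, 2, 0, 0, -0.1, 0], [-0.9, -3, 3, 0, 0, -0.1, 0], [-0.9, -4, 4, 0, 0, -0.1, 0], [-0.9, -5, 5, 0, 0, -0.1, 0], [-0.9, -5.5, 5.5, 0, 0, -0.1, 0], [-0.9, -6, 6, 0, 0, -0.1, 0], [-0.9, -6, 6, 0, 0, -0.1, 0]]]}}

```text
time: 9.65
eef_pos: [529.9, -164.9, 93.3]
orientation: [0.382, 0.924, 0.002, 0.001]
wrist_force: [0.3, 0.7, -1.7]
width: 0.083
```

{"method": "step_arm", "body": {"plan": [[[0, -0.7, 0.7, 0, 0, 0, 0], [0, -1, 1, 0, 0, 0, 0], [0, -1, 1, 0, 0, 0, 0]]]}}

```text
time: 9.95
eef_pos: [529.9, -164.9, 91.8]
orientation: [0.382, 0.924, 0.002, 0.001]
wrist_force: [0.2, 0.1, -2.6]
width: 0.078
```

{"method": "step_arm", "body": {"plan": [[[0, -0.7, 0.7, 0, 0, 0, 0], [0, -0.7, 0.7, 0, 0, 0, 0], [0, -0.7, 0.7, 0, 0, 0, 0]]]}}

```text
time: 10.25
eef_pos: [530.0, -164.9, 91.4]
orientation: [0.383, 0.924, 0.002, 0.001]
wrist_force: [-2.4, 2.7, 3.8]
width: 0.081
```

{"method": "step_arm", "body": {"plan": [[[0, -0.7, 0.7, 0, 0, 0, 0], [0, -0.7, 0.7, 0, 0, 0, 0], [0, -0.7, 0.7, 0, 0, 0, 0]]]}}

```text
time: 10.55
eef_pos: [530.0, -164.8, 91.3]
orientation: [0.383, 0.924, 0.001, 0.001]
wrist_force: [-4.8, 4.6, 5.7]
width: 0.079
```

{"method": "step_arm", "body": {"plan": [[[0, -0.7, -0.2, 0, 0, 0, 0], [0, -1, -0.2, 0, 0, 0, 0], [0, -1, -0.2, 0, 0, 0, 0]]]}}

```text
time: 10.85
eef_pos: [530.2, -164.1, 90.7]
orientation: [0.383, 0.924, 0.002, 0.001]
wrist_force: [-0.4, 0.5, -0.1]
width: 0.081
```

```bash
cat > f.py <<'E'
from h import *
s=status.sense(); r0=R.from_quat(np.roll(s['orientation'],-1))
print('t',s['time'],'F tool',r0.inv().apply(s['wrist_force']).round(2),'M tool',r0.inv().apply(s['torque']).round(3),'corner@center',(s['eef_pos']+r0.apply([-12.5,-4.2,53.7])).round(1),'x axis',r0.as_matrix()[:,0].round(4),'q0',np.round(s['joint_positions'],2))
E
python3 f.py
```

```text
t 10.85 F tool [-0.38 -0.41 -0.24] M tool [ 0.463  0.09  -0.077] corner@center [ 517.8 -199.1   49.8] x axis [1.     0.0037 0.001 ] q0 [-0.1   0.1   1.99 -0.88  1.15  1.89]
```

Still moving freely along −tool y, so I'll continue until contact.

{"method": "step_arm", "body": {"plan": [[[0, -0.5, 0.2, 0, 0, 0, 0], [0, -1, 0.2, 0, 0, 0, 0], [0, -1, 0.2, 0, 0, 0, 0]]]}}

```text
time: 11.15
eef_pos: [530.2, -164.0, 90.6]
orientation: [0.384, 0.923, 0.001, 0.001]
wrist_force: [-2.6, -0.6, 5.4]
width: 0.085
```

```bash
python3 f.py
```

```text
t 11.15 F tool [-2.64  4.21 -3.37] M tool [-0.321 -0.391 -0.022] corner@center [ 517.8 -199.1   49.8] x axis [1.0e+00 3.2e-03 7.0e-04] q0 [-0.09  0.1   1.99 -0.88  1.15  1.9 ]
```

{"method": "step_arm", "body": {"plan": [[[0, -0.5, 0.2, 0, 0, 0, 0], [0, -0.8, 0.2, 0, 0, 0, 0], [0, -0.8, 0.2, 0, 0, 0, 0]]]}}

```text
time: 11.45
eef_pos: [530.2, -163.9, 90.6]
orientation: [0.385, 0.923, 0.001, 0.001]
wrist_force: [-2.4, -0.1, 5.8]
width: 0.082
```

```bash
python3 f.py
```

```text
t 11.45 F tool [-2.35  4.22 -4.02] M tool [-0.398 -0.439 -0.09 ] corner@center [ 517.8 -199.2   49.8] x axis [1.0e+00 2.7e-03 6.0e-04] q0 [-0.09  0.1   1.99 -0.89  1.15  1.9 ]
```

```bash
python3 - <<'E'
from h import *
for n in ['top','side']:
    d,W=cam(n); W=W.reshape(-1,3)
    for x0 in range(340,520,20):
        a=W[(W[:,0]>x0)&(W[:,0]<x0+20)&(W[:,1]>-275)&(W[:,1]<-125)&(W[:,2]>76)]
        print(n,x0,len(a),np.histogram(a[:,2],[76,90,112,125,140,160,180,220,300])[0] if len(a) else '')
E
python3 f.py
```

```text
top 340 0 
top 360 312 [  4   7 301   0   0   0   0   0]
top 380 618 [  0   0 618   0   0   0   0   0]
top 400 322 [  0   0 322   0   0   0   0   0]
top 420 99 [39 60  0  0  0  0  0  0]
top 440 307 [126 181   0   0   0   0   0   0]
top 460 303 [114 189   0   0   0   0   0   0]
top 480 299 [117 182   0   0   0   0   0   0]
top 500 374 [118 179   5  18  28  16  10   0]
side 340 0 
side 360 161 [ 17  18 126   0   0   0   0   0]
side 380 244 [ 31   9 204   0   0   0   0   0]
side 400 69 [ 0  1 68  0  0  0  0  0]
side 420 41 [25 16  0  0  0  0  0  0]
side 440 75 [47 28  0  0  0  0  0  0]
side 460 46 [22 24  0  0  0  0  0  0]
side 480 36 [ 9 27  0  0  0  0  0  0]
side 500 42 [10 14  0  0  0  8 10  0]
t 11.55 F tool [-3.62  4.47 -4.31] M tool [-0.355 -0.404 -0.008] corner@center [ 517.8 -199.2   49.8] x axis [1.0e+00 2.7e-03 6.0e-04] q0 [-0.09  0.1   1.99 -0.89  1.15  1.9 ]
```

View pics/t4.png

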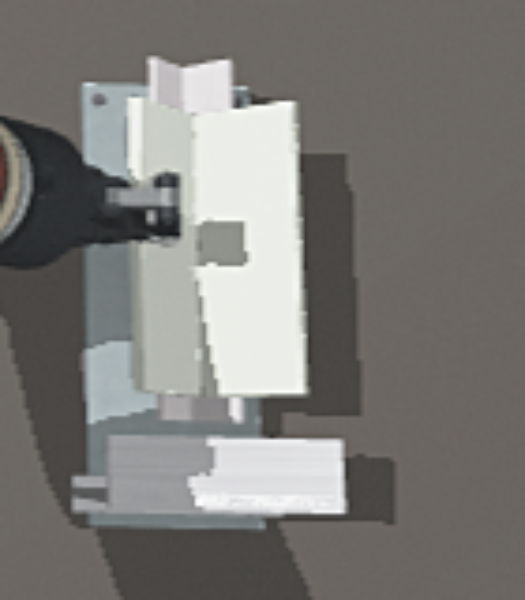

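The top view shows the liner over the trough, its near end at crop px (220,393) and short of the hood edge at 435, with the arm off to the +y side and clear. It has since seated on both walls, so I'll slide.

{"method": "step_arm", "body": {"plan": [[[-2, 0, 0, 0, 0, 0, 0], [-5, 0, 0, 0, 0, 0, 0], [-8, 0, 0, 0, 0, 0, 0], [-11, 0, 0, 0, 0, 0, 0], [-14, 0, 0, 0, 0, 0, 0], [-16, 0, 0, 0, 0, 0, 0], [-18, 0, 0, 0, 0, 0, 0], [-19, 0, 0, 0, 0, 0, 0], [-20, 0, 0, 0, 0, 0, 0], [-20, 0, 0, 0, 0, 0, 0]]]}}

```text
time: 12.55
eef_pos: [510.1, -164.0, 90.6]
orientation: [0.385, 0.923, 0.001, 0.001]
wrist_force: [1.1, -1.9, 1.4]
width: 0.085
```

```bash
python3 f.py
```

```text
t 12.55 F tool [1.07 2.35 0.32] M tool [-0.01   0.235 -0.123] corner@center [ 497.7 -199.2   49.8] x axis [1.0e+00 2.5e-03 5.0e-04] q0 [-0.1   0.05  2.04 -0.89  1.15  1.9 ]
```

{"method": "step_arm", "body": {"plan": [[[-2, -0.1, 0.4, 0, 0, 0, 0], [-4, -0.1, 0.4, 0, 0, 0, 0], [-6, -0.1, 0.4, 0, 0, 0, 0], [-8, -0.1, 0.4, 0, 0, 0, 0], [-9, -0.1, 0.4, 0, 0, 0, 0], [-10, -0.1, 0.4, 0, 0, 0, 0], [-10, -0.1, 0.4, 0, 0, 0, 0]]]}}

```text
time: 13.25
eef_pos: [500.3, -164.1, 90.6]
orientation: [0.385, 0.923, 0.001, 0.001]
wrist_force: [3.5, 2.3, 3.5]
width: 0.083
```

```bash
python3 f.py
```

```text
t 13.25 F tool [ 3.52  0.89 -4.05] M tool [ 0.158  0.675 -0.054] corner@center [ 487.9 -199.4   49.8] x axis [1.     0.0028 0.0011] q0 [-0.1   0.03  2.06 -0.89  1.14  1.9 ]
```

{"method": "step_arm", "body": {"plan": [[[-1, 0, 0, 0, 0, 0, 0], [-2, 0, 0, 0, 0, 0, 0], [-3, 0, 0, 0, 0, 0, 0], [-4, 0, 0, 0, 0, 0, 0], [-5, 0, 0, 0, 0, 0, 0], [-6, 0, 0, 0, 0, 0, 0], [-6, 0, 0, 0, 0, 0, 0]]]}}

```text
time: 13.95
eef_pos: [494.1, -164.2, 90.6]
orientation: [0.385, 0.923, 0.001, 0.001]
wrist_force: [3.6, 1.6, 3.4]
width: 0.086
```

```bash
python3 f.py
```

```text
t 13.95 F tool [ 3.56  1.32 -3.52] M tool [ 0.081  0.706 -0.048] corner@center [ 481.8 -199.4   49.8] x axis [1.     0.0026 0.001 ] q0 [-0.1   0.02  2.08 -0.89  1.14  1.9 ]
```

{"method": "step_arm", "body": {"plan": [[[-0.5, 0, 0, 0, 0, 0, 0], [-1, 0, 0, 0, 0, 0, 0], [-1.5, 0, 0, 0, 0, 0, 0], [-2, 0, 0, 0, 0, 0, 0], [-2.5, 0, 0, 0, 0, 0, 0], [-3, 0, 0, 0, 0, 0, 0], [-3.5, 0, 0, 0, 0, 0, 0], [-4, 0, 0, 0, 0, 0, 0]]]}}

```text
time: 14.75
eef_pos: [490.1, -164.2, 90.6]
orientation: [0.385, 0.923, 0.001, 0.001]
wrist_force: [3.8, 0.4, 2.7]
width: 0.08
```

{"method": "step_arm", "body": {"plan": [[[-0.5, 0, 0, 0, 0, 0, 0], [-1, 0, 0, 0, 0, 0, 0], [-1.5, 0, 0, 0, 0, 0, 0], [-2, 0, 0, 0, 0, 0, 0], [-2.5, 0, 0, 0, 0, 0, 0], [-2.5, 0, 0, 0, 0, 0, 0]]]}}

```text
time: 15.35
eef_pos: [487.5, -164.2, 90.6]
orientation: [0.385, 0.923, 0.001, 0.001]
wrist_force: [3.9, 0.2, 2.0]
width: 0.081
```

```bash
python3 f.py
```

```text
t 15.35 F tool [ 3.9   1.29 -1.54] M tool [ 0.179  0.767 -0.094] corner@center [ 475.1 -199.4   49.8] x axis [1.0e+00 2.5e-03 9.0e-04] q0 [-0.1   0.    2.09 -0.89  1.14  1.9 ]
```

Near end ≈ 390, bottom expected ≈ 388. I'll creep, in 1.5 mm calls.

{"method": "step_arm", "body": {"plan": [[[-0.4, 0, 0, 0, 0, 0, 0], [-0.8, 0, 0, 0, 0, 0, 0], [-1.2, 0, 0, 0, 0, 0, 0], [-1.5, 0, 0, 0, 0, 0, 0], [-1.5, 0, 0, 0, 0, 0, 0]]]}}

```text
time: 15.85
eef_pos: [485.9, -164.2, 90.6]
orientation: [0.385, 0.923, 0.001, 0.001]
wrist_force: [4.3, 0.5, 3.0]
width: 0.081
```

{"method": "step_arm", "body": {"plan": [[[-0.4, 0, 0, 0, 0, 0, 0], [-0.8, 0, 0, 0, 0, 0, 0], [-1, 0, 0, 0, 0, 0, 0], [-1, 0, 0, 0, 0, 0, 0]]]}}

```text
time: 16.25
eef_pos: [484.9, -164.2, 90.6]
orientation: [0.385, 0.923, 0.001, 0.001]
wrist_force: [3.6, -0.0, 2.7]
width: 0.082
```

{"method": "step_arm", "body": {"plan": [[[-0.4, 0, 0, 0, 0, 0, 0], [-0.8, 0, 0, 0, 0, 0, 0], [-1, 0, 0, 0, 0, 0, 0], [-1, 0, 0, 0, 0, 0, 0]]]}}

```text
time: 16.65
eef_pos: [484.0, -164.2, 90.6]
orientation: [0.385, 0.923, 0.001, 0.001]
wrist_force: [5.3, -0.8, 1.6]
width: 0.081
```

{"method": "step_arm", "body": {"plan": [[[-0.4, 0, 0, 0, 0, 0, 0], [-0.8, 0, 0, 0, 0, 0, 0], [-1, 0, 0, 0, 0, 0, 0], [-1, 0, 0, 0, 0, 0, 0]]]}}

```text
time: 17.05
eef_pos: [483.4, -164.2, 90.6]
orientation: [0.385, 0.923, 0.001, 0.002]
wrist_force: [5.3, -0.9, 1.4]
width: 0.084
```

{"method": "step_arm", "body": {"plan": [[[-0.4, 0, 0, 0, 0, 0, 0], [-0.8, 0, 0, 0, 0, 0, 0], [-1, 0, 0, 0, 0, 0, 0], [-1, 0, 0, 0, 0, 0, 0]]]}}

```text
time: 17.45
eef_pos: [483.1, -164.2, 90.7]
orientation: [0.384, 0.923, 0.002, 0.002]
wrist_force: [7.1, -0.5, 0.6]
width: 0.088
```

{"method": "step_arm", "body": {"plan": [[[-0.5, 0, 0, 0, 0, 0, 0], [-1, 0, 0, 0, 0, 0, 0], [-1.5, 0, 0, 0, 0, 0, 0], [-1.5, 0, 0, 0, 0, 0, 0]]]}}

```text
time: 17.85
eef_pos: [482.7, -164.0, 90.8]
orientation: [0.384, 0.923, 0.002, 0.004]
wrist_force: [8.2, -1.3, -1.0]
width: 0.085
```

```bash
python3 f.py
python3 - <<'E'
from h import *
for n in ['top','side']:
    d,W=cam(n); cv2.imwrite(f'pics/{n}5.png',cv2.resize(d['frame'][(170,90)[n=='side']:(330,220)[n=='side'],(330,260)[n=='side']:(470,400)[n=='side'],::-1],(525,600) if n=='top' else (646,600)))
    W=W.reshape(-1,3); a=W[(W[:,1]>-260)&(W[:,1]<-200)&(W[:,2]>80)&(W[:,2]<112)&(W[:,0]>450)]; print(n,np.percentile(a[:,0],[98,99.5,100]))
E
```

```text
t 17.85 F tool [8.18 0.17 1.69] M tool [ 0.267  1.328 -0.066] corner@center [ 470.7 -199.3   49.9] x axis [1.     0.0065 0.0058] q0 [-0.1  -0.01  2.11 -0.89  1.13  1.89]
top [718.81462155 723.78700684 730.64839736]
side [1630.39065363 1631.11147189 1632.61955879]
```

{"method": "step_arm", "body": {"plan": [[[-0.5, 0, 0, 0, 0, 0, 0], [-1, 0, 0, 0, 0.3, 0, 0], [-1.5, 0, 0, 0, 0.3, 0, 0], [-2, 0, 0, 0, 0.3, 0, 0], [-2, 0, 0, 0, 0.3, 0, 0], [-2, 0, 0, 0, 0.3, 0, 0]]]}}

```text
time: 18.55
eef_pos: [482.5, -163.7, 91.3]
orientation: [0.384, 0.923, 0.003, 0.008]
wrist_force: [10.0, 0.2, 0.3]
width: 0.085
```

```bash
python3 f.py
```

```text
t 18.55 F tool [ 9.97  0.02 -0.18] M tool [ 0.455  1.329 -0.066] corner@center [ 470.9 -198.9   50.3] x axis [0.9998 0.0126 0.0131] q0 [-0.1  -0.02  2.11 -0.89  1.13  1.9 ]
```

View pics/top5.png

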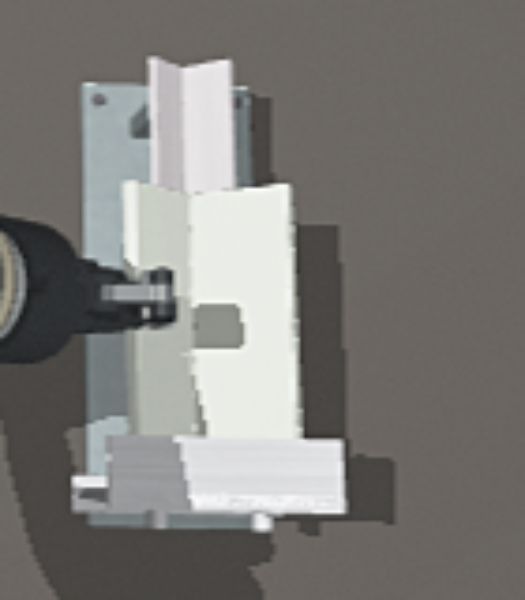

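View pics/side5.png

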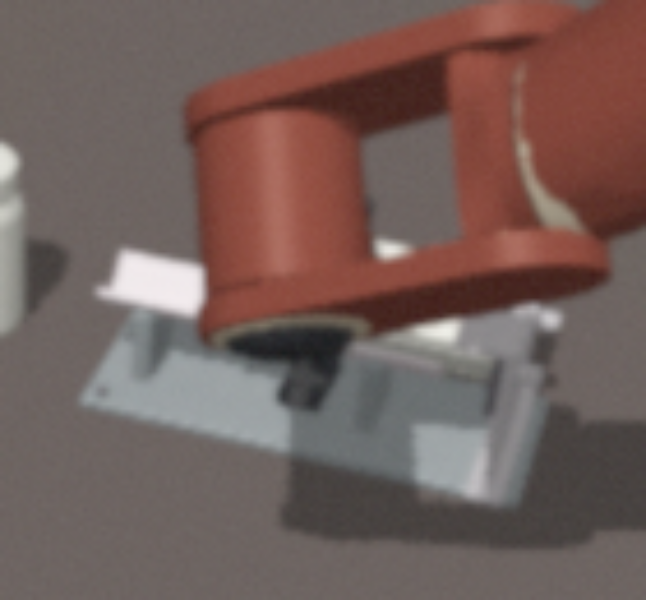

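The top view shows the liner under the hood (edge at crop y 437) and the buffer's guide rods now protruding behind the stop at px (155,520) and (262,520), so the buffer is pressed in. The push has pitched the tool by about 0.6°. I'll level it before releasing.

{"method": "step_arm", "body": {"plan": [[[-0.3, 0, 0.3, 0, -0.4, 0, 0], [-0.3, 0, 0.7, 0, -0.7, 0, 0], [-0.4, 0, 0.8, 0, -0.8, 0, 0], [-0.4, 0, 0.8, 0, -0.8, 0, 0], [-0.4, 0, 0.8, 0, -0.8, 0, 0]]]}}

```text
time: 19.05
eef_pos: [483.0, -164.2, 90.8]
orientation: [0.383, 0.924, 0.001, 0.003]
wrist_force: [8.1, -1.0, -0.7]
width: 0.083
```

```bash
python3 f.py
```

```text
t 19.05 F tool [8.08 0.2  1.29] M tool [ 0.316  1.284 -0.17 ] corner@center [ 470.9 -199.3   49.8] x axis [1.     0.0042 0.005 ] q0 [-0.11 -0.01  2.1  -0.89  1.14  1.89]
```

{"method": "step_arm", "body": {"plan": [[[-0.2, 0, 0.3, 0, -0.3, 0, 0], [-0.2, 0, 0.4, 0, -0.4, 0, 0], [-0.2, 0, 0.4, 0, -0.4, 0, 0], [-0.2, 0, 0.4, 0, -0.4, 0, 0]]]}}

```text
time: 19.45
eef_pos: [483.1, -164.3, 90.6]
orientation: [0.383, 0.924, -0.0, 0.0]
wrist_force: [3.8, 1.2, 1.7]
width: 0.082
```

```bash
python3 f.py
```

```text
t 19.45 F tool [ 3.82  0.4  -2.04] M tool [ 0.304  1.054 -0.137] corner@center [ 470.6 -199.3   49.7] x axis [ 1.e+00 -0.e+00  7.e-04] q0 [-0.11 -0.01  2.1  -0.89  1.14  1.89]
```

{"method": "step_arm", "body": {"plan": [[[0, 0, 0, 0, 0, 0, 10], [0, 0, 0, 0, 0, 0, 14], [0, 0, 0, 0, 0, 0, 20], [0, 0, 0, 0, 0, 0, 30], [0, 0, 0, 0, 0, 0, 40], [0, 0, 0, 0, 0, 0, 40], [0, 0, 0, 0, 0, 0, 40]]]}}

```text
time: 20.15
eef_pos: [483.0, -164.3, 90.6]
orientation: [0.383, 0.924, -0.0, 0.0]
wrist_force: [-0.0, -0.3, 0.6]
width: 0.472
```

```bash
python3 f.py
```

```text
t 20.15 F tool [-0.04  0.62 -0.17] M tool [ 0.318  0.017 -0.014] corner@center [ 470.6 -199.3   49.7] x axis [ 1.e+00 -2.e-04  6.e-04] q0 [-0.11 -0.01  2.1  -0.89  1.14  1.89]
```

Free of load. Withdrawing along −tool z.

{"method": "step_arm", "body": {"plan": [[[0, 0, -10, 0, 0, 0, 40], [0, 0, -25, 0, 0, 0, 40], [0, 0, -50, 0, 0, 0, 40], [0, 0, -80, 0, 0, 0, 40], [0, 0, -110, 0, 0, 0, 40], [0, 0, -140, 0, 0, 0, 40], [0, 0, -170, 0, 0, 0, 40], [0, 0, -180, 0, 0, 0, 40], [0, 0, -180, 0, 0, 0, 40]]]}}

```text
time: 21.05
eef_pos: [483.9, -35.7, 219.6]
orientation: [0.383, 0.924, 0.0, 0.002]
wrist_force: [0.2, 0.4, -0.7]
width: 0.47
```

```bash
cat > v.py <<'E'
from h import *
from scipy.optimize import least_squares
for n in ['top','side']:
    d,W=cam(n); y0,y1,x0,x1=(170,330,330,470) if n=='top' else (90,220,260,400)
    cv2.imwrite(f'pics/{n}6.png',cv2.resize(d['frame'][y0:y1,x0:x1,::-1],(525,600) if n=='top' else (646,600)))
    W=W.reshape(-1,3); W=W[~np.isnan(W[:,0])]
    a=W[(W[:,0]>425)&(W[:,0]<550)&(W[:,1]>-252)&(W[:,1]<-147)&(W[:,2]>55)&(W[:,2]<106)]
    # inner V corner of liner expected at z=50+8*sqrt2=61.3
    f=least_squares(lambda p:(a[:,2]-p[2]-p[3]*(a[:,0]-490)-np.abs(a[:,1]-p[0]*(a[:,0]-490)-p[1])),[0,-199.5,61,0],loss='soft_l1')
    print(n,len(a),'V liner slope,y,z,pitch',f.x.round(4),'res',np.abs(f.fun).mean().round(2))
    b=W[(abs(W[:,1]+199.5)<51)&(abs(W[:,2]-94)<13)&(W[:,0]>500)&(W[:,0]<600)]; print(' far end x',np.percentile(b[:,0],[97,99,100]).round(1) if len(b) else '')
    for t in ['offcut','amber','jar','beaker']:
        for m in nets.masks_of(t,n)[:1]: print(' ',t,round(m['p'],2),np.round(m['rect']))
E
python3 v.py; python3 f.py
```

```text
top 2529 V liner slope,y,z,pitch [ 3.200000e-03 -1.998432e+02  6.138370e+01  2.000000e-04] res 1.73
 far end x [556.4 557.4 558.6]
  offcut 0.91 [284. 125.  30.  33.]
  amber 0.74 [158. 109.  48.  56.]
  jar 0.73 [371. 124.  34.  41.]
  beaker 0.62 [224. 112.  39.  41.]
side 709 V liner slope,y,z,pitch [-3.700000e-03 -1.935739e+02  5.462800e+01  1.100000e-03] res 3.0
 far end x [553.4 554.6 555.3]
  amber 0.97 [149. 203.  44.  80.]
  jar 0.62 [243. 121.  18.  40.]
  beaker 0.87 [174. 187.  30.  47.]
t 21.55 F tool [ 0.3   0.22 -0.44] M tool [ 0.313 -0.013  0.   ] corner@center [470.2 -72.3 176.4] x axis [ 1.e+00 -9.e-04 -3.e-04] q0 [ 0.16 -0.15  1.99 -0.78  1.49  1.87]
```

View pics/top6.png

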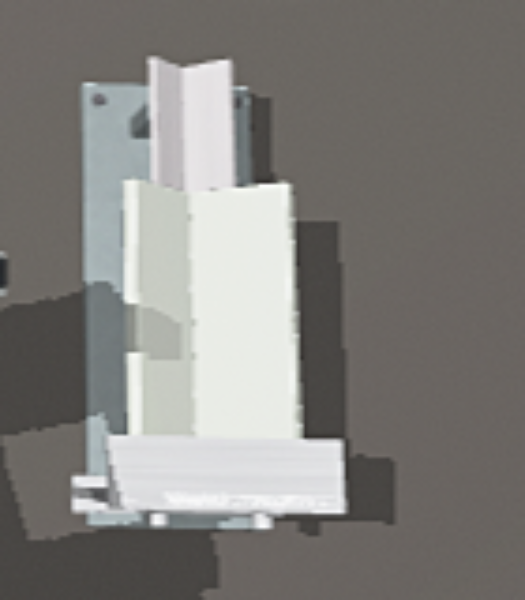

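The liner is nested: inner corner at z 61.4 against 61.3 expected, and level. Grip compliance makes the bottoming reading slightly soft, so I'll confirm it with a gentle symmetric push on the far end face, tool vertical, with one fingertip on each leg.

```bash
python3 go.py 610 -199.5 200 0.26 0
```

```text
[[1.0, 0.0, 0.0], [0.0, -1.0, -0.0], [0.0, 0.0, -1.0]]
shift [127.4 102.3 126.9] rot [45.07  0.14 -0.29] t 21.55 F [0.3 0.2 0.5] w 0.469
```

{"method": "step_arm", "body": {"plan": [[[40, 0, 0, 8, 0, 0, 50], [80, 0, 0, 16, 0, 0, 50], [120, 0, 0, 24, 0, 0, 50], [127.4, 20, 20, 32, 0, 0, 50], [127.4, 45, 45, 40, 0, 0, 50], [127.4, 70, 75, 45, 0.1, -0.3, 50], [127.4, 90, 105, 45, 0.1, -0.3, 50], [127.4, 102.3, 127, 45, 0.1, -0.3, 50], [127.4, 102.3, 127, 45, 0.1, -0.3, 50], [127.4, 102.3, 127, 45, 0.1, -0.3, 50]]]}}

```text
time: 22.55
eef_pos: [609.7, -199.7, 199.4]
orientation: [0.0, 1.0, 0.002, -0.001]
wrist_force: [0.1, 0.1, 0.1]
width: 0.585
```

```bash
python3 go.py 590 -199.5 94 0.26 0
```

```text
[[1.0, 0.0, 0.0], [0.0, -1.0, -0.0], [0.0, 0.0, -1.0]]
shift [-19.5  -0.3 105.5] rot [ 0.02  0.09 -0.07] t 22.55 F [0.1 0.1 0.1] w 0.585
```

{"method": "step_arm", "body": {"plan": [[[-5, 0, 25, 0, 0, 0, 50], [-10, 0, 50, 0, 0, 0, 50], [-14, 0, 75, 0, 0, 0, 50], [-17, 0, 95, 0, 0, 0, 50], [-19.5, 0, 103, 0, 0, 0, 50], [-19.5, 0, 105.5, 0, 0, 0, 50], [-19.5, 0, 105.5, 0, 0, 0, 50]]]}}

```text
time: 23.25
eef_pos: [590.7, -199.4, 94.9]
orientation: [0.0, 1.0, 0.002, -0.0]
wrist_force: [-0.5, 0.5, -0.2]
width: 0.589
```

{"method": "step_arm", "body": {"plan": [[[-2, 0, 0, 0, 0, 0, 50], [-4, 0, 0, 0, 0, 0, 50], [-6, 0, 0, 0, 0, 0, 50], [-8, 0, 0, 0, 0, 0, 50], [-10, 0, 0, 0, 0, 0, 50], [-12, 0, 0, 0, 0, 0, 50], [-13, 0, 0, 0, 0, 0, 50], [-14, 0, 0, 0, 0, 0, 50], [-15, 0, 0, 0, 0, 0, 50], [-15, 0, 0, 0, 0, 0, 50]]]}}

```text
time: 24.25
eef_pos: [575.6, -199.4, 94.8]
orientation: [0.0, 1.0, 0.002, -0.0]
wrist_force: [0.2, -0.2, 0.7]
width: 0.584
```

{"method": "step_arm", "body": {"plan": [[[-0.5, 0, 0, 0, 0, 0, 50], [-1, 0, 0, 0, 0, 0, 50], [-1.5, 0, 0, 0, 0, 0, 50], [-2, 0, 0, 0, 0, 0, 50], [-2.5, 0, 0, 0, 0, 0, 50], [-3, 0, 0, 0, 0, 0, 50], [-3.5, 0, 0, 0, 0, 0, 50], [-4, 0, 0, 0, 0, 0, 50]]]}}

```text
time: 25.05
eef_pos: [571.5, -199.5, 94.9]
orientation: [0.0, 1.0, 0.002, -0.0]
wrist_force: [0.0, 0.0, -0.5]
width: 0.588
```

{"method": "step_arm", "body": {"plan": [[[-0.5, 0, 0, 0, 0, 0, 50], [-1, 0, 0, 0, 0, 0, 50], [-1.5, 0, 0, 0, 0, 0, 50], [-2, 0, 0, 0, 0, 0, 50], [-2, 0, 0, 0, 0, 0, 50]]]}}

```text
time: 25.55
eef_pos: [569.5, -199.5, 94.9]
orientation: [0.0, 1.0, 0.002, -0.0]
wrist_force: [0.5, -0.3, 0.3]
width: 0.585
```

{"method": "step_arm", "body": {"plan": [[[-0.5, 0, 0, 0, 0, 0, 50], [-1, 0, 0, 0, 0, 0, 50], [-1.5, 0, 0, 0, 0, 0, 50], [-2, 0, 0, 0, 0, 0, 50], [-2, 0, 0, 0, 0, 0, 50]]]}}

```text
time: 26.05
eef_pos: [568.4, -199.5, 95.4]
orientation: [0.001, 1.0, 0.002, 0.001]
wrist_force: [5.7, 0.6, -1.6]
width: 0.584
```

{"method": "step_arm", "body": {"plan": [[[-0.5, 0, 0, 0, 0, 0, 50], [-1, 0, 0, 0, 0, 0, 50], [-1.5, 0, 0, 0, 0, 0, 50], [-1.5, 0, 0, 0, 0, 0, 50]]]}}

```text
time: 26.45
eef_pos: [568.1, -199.6, 96.0]
orientation: [0.001, 1.0, 0.002, 0.003]
wrist_force: [6.6, 0.5, -1.4]
width: 0.583
```

{"method": "step_arm", "body": {"plan": [[[-0.5, 0, 0, 0, 0, 0, 50], [-1, 0, 0, 0, 0, 0, 50], [-1.5, 0, 0, 0, 0, 0, 50], [-1.5, 0, 0, 0, 0, 0, 50]]]}}

```text
time: 26.85
eef_pos: [568.0, -199.6, 96.8]
orientation: [0.001, 1.0, 0.002, 0.005]
wrist_force: [7.8, 0.5, -1.1]
width: 0.584
```

```bash
python3 f.py
```

```text
t 26.85 F tool [ 7.74 -0.52  1.21] M tool [ 0.177  1.194 -0.051] corner@center [ 556.  -195.5   43. ] x axis [0.9999 0.004  0.0094] q0 [-0.46  0.13  1.79  0.    1.21  1.1 ]
```

A firm stop: 5.7 to 7.8 N with only 0.4 mm of movement, far above the spring plus friction. Backing off.

{"method": "step_arm", "body": {"plan": [[[1, 0, 0, 0, 0, 0, 50], [4, 0, 0, 0, 0, 0, 50], [12, 0, 0, 0, 0, 0, 50], [25, 0, 0, 0, 0, 0, 50], [30, 0, -20, 0, 0, 0, 50], [30, 0, -60, 0, 0, 0, 50], [30, 0, -100, 0, 0, 0, 50], [30, 0, -130, 0, 0, 0, 50], [30, 0, -140, 0, 0, 0, 50], [30, 0, -140, 0, 0, 0, 50]]]}}

```text
time: 27.85
eef_pos: [597.4, -199.6, 238.6]
orientation: [0.002, 1.0, 0.002, 0.006]
wrist_force: [0.2, -0.2, 0.0]
width: 0.589
```

```bash
sed -i 's/}6.png/}7.png/' v.py; python3 v.py; python3 f.py
```

```text
top 974 V liner slope,y,z,pitch [-1.300000e-03 -1.997361e+02  6.141660e+01  2.300000e-03] res 1.78
 far end x [556.3 558.  558.5]
  offcut 0.8 [287. 124.  24.  30.]
  amber 0.85 [160. 110.  47.  53.]
  jar 0.78 [371. 121.  34.  47.]
  beaker 0.85 [228. 107.  31.  43.]
side 1090 V liner slope,y,z,pitch [ 4.800000e-03 -1.935032e+02  5.463060e+01  5.000000e-03] res 2.99
 far end x [554.1 555.4 556.3]
  offcut 0.62 [203. 183.  31.  17.]
  amber 0.87 [148. 201.  47.  83.]
  jar 0.76 [243. 120.  21.  44.]
  beaker 0.82 [172. 185.  34.  49.]
t 28.35 F tool [ 0.53  0.56 -0.52] M tool [-0.004  0.016  0.004] corner@center [ 584.4 -195.1  182.5] x axis [1.     0.0039 0.0084] q0 [-0.44  0.06  1.62  0.    1.45  1.13]
```

View pics/side7.png

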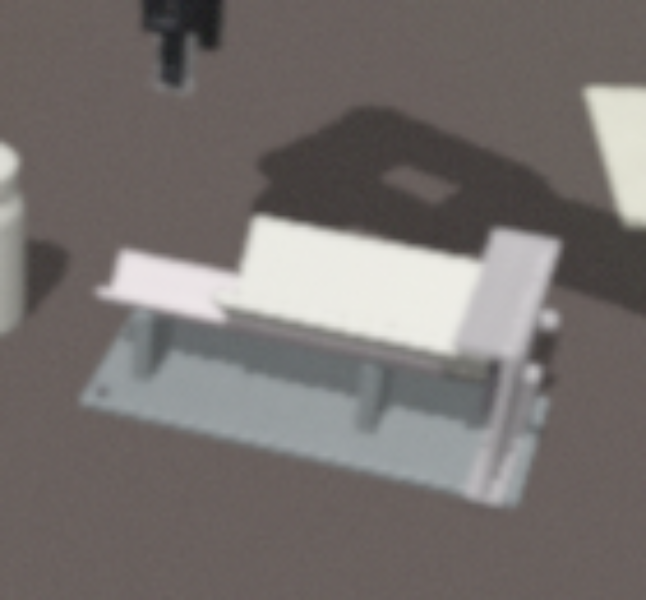

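The side view shows the liner nested in the trough (crop px 240–490), its end under the hood, the rods out behind the stop at (548,322) and (535,372), and the gripper clear. Handing in.

```bash
python3 -c "
from bench import close_job; print(close_job())"
```

```text
the job is handed in; nothing more can be done
None
```

The white liner is nested in the trough and pushed under the hood against the fully pressed buffer. I handed the job in at about 28 s of robot time. I gripped the liner by its standing leg, rolled it 45° and lowered it gently into the trough clear of the hood. I then slid it along until it stopped, and released it.

- **Bottoming:** with the liner held, the push force rose to 10 N with almost no movement. Afterwards I pushed its far end with both fingertips and met a firm stop: 5.7 to 7.8 N with only 0.4 mm of travel. The buffer's guide rods stick out behind the stop in both views. From the grip position the near end is at about 133 mm along the rest, within the expected 112–142 mm.
- **Nesting:** the top camera puts the liner's inner corner at 61.4 mm, against 61.3 mm expected, and level. The side camera's fit put it at 54.6 mm and 6 mm off sideways, with a poorer fit (3.0 mm against 1.8 mm). I relied on the top camera and the picture.
- **Other checks:** while pushing with the liner in grip, the tool pitched by about 0.6°, and I levelled it before letting go. By the trained networks' boxes, the bottle, jar, beaker and offcut have not moved beyond the scatter in the boxes. The gripper was clear of everything at the end.

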